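Sort the lab bench after the fermentation practical

TASK

Put away what is left on the bench: the two ferment samples with orange caps go into the orange tray and the two reagents with blue caps into the blue tray, one to a bay, and the microscope objective goes into the recess of the black lens case. Set each thing down gently, standing upright on the floor of its bay, and let go of it; leave the culture dish and the glass clip-top jar where they stand.

Things in the scene. Friction and masses are not known exactly. Their poses are not given: they have to be found in the camera images.
- sample_jar: Squat amber glass jar with an orange lid, a ferment sample: round body 48 mm across and straight up to 42 mm above its underside, 58 mm high with the lid (47 mm across); about 90 g. It stands upright; origin: centre of its underside, z up along its axis.
- sample_bottle: Slim amber glass bottle with an orange cap, a ferment sample: body 36 mm across and straight up to 60 mm, then a neck; cap 28 mm across, 85 mm high in all; about 70 g. It stands upright; origin: centre of its underside, z up along its axis.
- reagent_bottle: White bottle with a blue cap, a reagent: body 42 mm across and straight up to 58 mm, then a neck; cap 32 mm across, 80 mm high in all; about 80 g. It stands upright; origin: centre of its underside, z up along its axis.
- stain_dropper: Small white dropper bottle with a blue tapering cap, a reagent: body 32 mm across and straight up to 46 mm, 68 mm high in all; about 40 g. It stands upright; origin: centre of its underside, z up along its axis.
- objective: Microscope objective lens: bright steel barrel with a black and a yellow band, 30 mm across and straight up to 46 mm, then a dark cone to 56 mm, nose up; about 110 g. It stands upright; origin: centre of its underside, z up along its axis.
- orange_tray: Orange tray, fixed to the bench, 80 (x) x 146 (y) x 18 mm high, walls and floor 4 mm thick, one 4 mm divider parallel to x makes two open bays side by side along y, each 72 x 67 mm inside, centred at x = 0, y = +35.5 and -35.5 mm, the bay floor 4 mm above the origin. Origin: centre of the underside, z up; its yaw varies a little. For the two things with orange caps.
- blue_tray: Blue tray, fixed to the bench, 80 (x) x 146 (y) x 18 mm high, walls and floor 4 mm thick, one 4 mm divider parallel to x makes two open bays side by side along y, each 72 x 67 mm inside, centred at x = 0, y = +35.5 and -35.5 mm, the bay floor 4 mm above the origin. Origin: centre of the underside, z up; its yaw varies a little. For the two things with blue caps.
- lens_case: Black padded lens case, fixed to the bench, 90 x 90 x 18 mm high, with one square open recess 46 x 46 mm in its middle, recess floor 4 mm above the origin. Origin: centre of the underside, z up. For the objective.
- culture_dish: Closed culture dish, flat and round with a pale rim and a dark brown culture showing, 60 mm across, 15 mm high, standing loose among the things; to be left alone. Origin: centre of its underside.
- clip_jar: Empty clear glass clip-top jar with wire clips, 76 mm across, 78 mm high, standing loose at the left end of the row of things; to be left alone. Origin: centre of its underside.

How it is judged:
At the end, for the whole second after the job is handed in: Each stands in its tray, one per bay (x within 30 mm, y 15 to 62 mm from the tray's centre, opposite sides), the objective in the case's recess (within 12 mm in x and y); origins less than 9 mm above the tray's or case's underside, tilt under 0.12 rad, speed under 0.03 m/s (z of each of sample_jar, sample_bottle in the frame of orange_tray below 0.009 m and angle between each of sample_jar, sample_bottle, reagent_bottle, stain_dropper, objective's own z axis and vertical below 0.12 rad and linear speed of each of sample_jar, sample_bottle, reagent_bottle, stain_dropper, objective below 0.03 m/s and x of sample_jar in the frame of orange_tray between -0.03 and 0.03 m and y of sample_jar in the frame of orange_tray between -0.062 and 0.062 m and x of sample_bottle in the frame of orange_tray between -0.03 and 0.03 m and y of sample_bottle in the frame of orange_tray between -0.062 and 0.062 m and ((y of sample_jar in the frame of orange_tray above 0.015 m and y of sample_bottle in the frame of orange_tray below -0.015 m) or (y of sample_jar in the frame of orange_tray below -0.015 m and y of sample_bottle in the frame of orange_tray above 0.015 m)) and z of each of reagent_bottle, stain_dropper in the frame of blue_tray below 0.009 m and x of reagent_bottle in the frame of blue_tray between -0.03 and 0.03 m and y of reagent_bottle in the frame of blue_tray between -0.062 and 0.062 m and x of stain_dropper in the frame of blue_tray between -0.03 and 0.03 m and y of stain_dropper in the frame of blue_tray between -0.062 and 0.062 m and ((y of reagent_bottle in the frame of blue_tray above 0.015 m and y of stain_dropper in the frame of blue_tray below -0.015 m) or (y of reagent_bottle in the frame of blue_tray below -0.015 m and y of stain_dropper in the frame of blue_tray above 0.015 m)) and z of objective in the frame of lens_case below 0.009 m and x of objective in the frame of lens_case between -0.012 and 0.012 m and y of objective in the frame of lens_case between -0.012 and 0.012 m); the robot touches nothing.
It fails at once if a thing is dropped or slammed into its place (contact force with its tray or case over 60 N) (contact force between any of sample_jar, sample_bottle and orange_tray above 60 N or contact force between any of reagent_bottle, stain_dropper and blue_tray above 60 N or contact force between objective and lens_case above 60 N).
It fails at once if the culture dish or the clip-top jar is shifted by more than 25 mm (distance of any of culture_dish, clip_jar from where it was at the start of the episode above 0.025 m).
It also fails if it takes over 112 s, if anything falls off the work surface, if the arm or the gripper's body presses on something with over 40 N, if the wrist force passes 120 N, or if a joint passes its speed limit or range.

ROBOT

A 7-joint arm with a two-finger parallel gripper is mounted at the origin on the work surface. World frame = base frame: x ahead of the robot, y to its left, z up, the work surface at z = 0. Lengths are in m, angles in rad, forces in N, time in s.
With the tool pointing down it reaches from about 0.4 to 0.85 m from the base axis. Payload 10.4 kg.
Tool frame: the origin (TCP) lies midway between the tips of the shut fingers; the grasp point (between the pads) lies 19 mm behind it; z points along the fingers, x is the direction in which the jaws open and shut, and the axes are right-handed (so a half turn about z gives the same grasp; the last joint's range is limited). The gripper opens to 85 mm and grips with 20 to 120 N. Pads are 22 mm wide; open, the fingers measure 114 mm over their backs; the gripper's body (76 mm by 85 mm) begins 54 mm behind the grasp point. The pads swing forward as they close: fully open they stand 13 mm farther back than shut.
Start: joints at [-1.324, 0.332, -0.065, 1.46, 0.022, 1.35, -0.088], TCP at [0.167, 0.602, 0.207] pointing down, gripper open.
Joint ranges: [-2.6, 2.6], [-0.5, 2.12], [-1.47, 1.34], [0.16, 2.42], [-1.27, 4.41], [0.06, 2.06], [-2.6, 2.6]. Speed limits (rad/s): [2.22, 2.22, 2.79, 2.79, 3.14, 3.14, 3.14].

INTERFACE

Orientations are given as a unit quaternion [x, y, z, w].
In Python, from workcell import monitor, eyes, ticket, models gives the robot as it stands.
- The arm moves only by the tool servo_tool, never from a script. Its argument "motion" is a list of rows, each a list of 7 numbers: the opening, from 0 (shut) to 1 (fully open), then the shift along the tool's x, y, z in m, then the turn, a rotation vector about the tool's x, y, z in degrees. In form: [[fingers, tx, ty, tz, rx, ry, rz], ...]. A call has 1 to 20 rows; each row is the pose to reach, as a shift and turn from the pose commanded when the call began, along the tool's axes at that moment; what a row does not reach only later rows make up. A row lasts 1/8 s, in which the tool goes at most 62.5 mm and 10.7 degrees, less where a joint would pass 70% of its speed; a pose out of reach is approached as far as the arm can. A call with a gripper value outside its range is refused whole. The fingers move at their own pace and stop on an object; "grip_force" is the grip in N (left out, the last holds). Time passes only in rows, so rows that repeat a pose let the fingers close. It gives the time, the measured TCP pose, the force and the opening at its end, in the units of the state.
- monitor.get_obs(): the state, without advancing time (a new reading comes with each control period).
- eyes.camera(name): name is "side" or "top"; returns (picture, depth): 384x512x3 uint8, blue, green, red; 384x512 float32, m along the optical axis (not along the pixel's ray), 0 where there is no reading.
- eyes.camera_info(name): a dict with "intrinsics" (3x3 intrinsics, pixels), "extrinsics" (4x4, takes a point from world to camera coordinates). Camera axes: x right, y down, z forward; pixel columns grow to the right and rows downward; lengths in m; the calibration is good to about 2 mm. A picture is of the moment at which its call begins. camera_info takes no time and is no camera call.
- ticket.hand_in(): hands the job in, once; it reports no verdict.
Trained networks look in the newest picture that a camera, given by its name, has taken for a name from the list of things; names that differ only in an ending like _2 or _b are one class to them, and where a whole thing is asked for, a point or a joint stands for the part that bears it (a point fixed in the world has none). Each returns a list of dicts, best first, with "confidence" (0 to 1); they miss things now and then, are a little off and sometimes report something else, mostly with a low value. They report only what shows in the picture. A call takes as long as a camera call.
- models.boxes_of(camera, thing): "point" ([x, y, z] in m, in the coordinates of the camera as it stood for that picture, good to about 4 mm: the middle of the surface that is visible of it).
The state is a dict: "clock": time; "joint_pos": joint angles; "joint_velocities": joint speeds; "tau": joint torques, N m; "position": TCP position; "ee_rot": TCP orientation; "ft_force": force on the tool from outside, world axes, zero at the start; "torque": the same for the moment, N m; "grip_width": opening from 0.0 (shut) to 1.0 (fully open).
Only numpy, scipy, OpenCV 4.12 (cv2) and the standard library are available. Lean on these libraries where they do the work, as an engineer would, in place of code of your own. Each camera call takes 0.05 s, during which the arm holds its last target. There are 200 camera calls.

## Working session

There is one attempt and no reset: what is moved stays moved. The work goes in short steps, Python scripts to look and compute and a tool call to move; the robot and the scene stay as the last step left them, time stands still between calls to the robot, and variables do not carry over. Pictures are saved under pics/ and viewed, about 12 in all and at most 16, crops included, and the job is handed in when it is done.

Besides the shell and the picture viewer there is one more tool, called as a command line: name --pt "numbers of a row" for each row, then --argument value for the rest. servo_tool: Moves the arm, as the interface text tells. Its arguments: {"type":"object","properties":{"motion":{"type":"array"},"grip_force":{"type":"number"}},"required":["motion"]}

```bash
mkdir -p pics
cat > h.py <<'E'
import numpy as np, cv2
from workcell import monitor, eyes, ticket, models
def world(cam,p):
    E=np.array(eyes.camera_info(cam)["extrinsics"]); return np.linalg.inv(E)@np.r_[p,1]
def cloud(cam,depth):
    K=np.array(eyes.camera_info(cam)["intrinsics"]);E=np.linalg.inv(np.array(eyes.camera_info(cam)["extrinsics"]))
    v,u=np.mgrid[:384,:512]; d=depth
    P=np.stack([(u-K[0,2])/K[0,0]*d,(v-K[1,2])/K[1,1]*d,d],-1)
    return P@E[:3,:3].T+E[:3,3]
def proj(cam,p):
    i=eyes.camera_info(cam);q=(np.array(i["extrinsics"])@np.r_[p,1])[:3];q=np.array(i["intrinsics"])@q;return q[:2]/q[2]
N="sample_jar sample_bottle reagent_bottle stain_dropper objective orange_tray blue_tray lens_case culture_dish clip_jar".split()
E
cat > a.py <<'E'
from h import *
np.set_printoptions(precision=3,suppress=True)
ims=[]
for c in("top","side"):
    im,d=eyes.camera(c); ims.append(im); np.save(c+".npy",d); cv2.imwrite(f"pics/{c}0.png",im)
    print(c,np.linalg.inv(np.array(eyes.camera_info(c)["extrinsics"])))
    for n in N:
        for r in models.boxes_of(c,n)[:2]:
            print(n,round(r["confidence"],2),world(c,r["point"])[:3],proj(c,world(c,r["point"])[:3]).round())
o=monitor.get_obs(); print(o)
E
python3 a.py
```

```text
top [[ 0.02  -0.999  0.027  0.463]
 [-1.    -0.02  -0.001  0.063]
 [ 0.002 -0.027 -1.     1.03 ]
 [ 0.     0.     0.     1.   ]]
sample_jar 0.55 [0.458 0.306 0.058] [158. 206.]
sample_bottle 0.75 [ 0.454 -0.159  0.064] [340. 211.]
reagent_bottle 0.51 [ 0.477 -0.017  0.079] [285. 201.]
stain_dropper 0.52 [0.472 0.143 0.057] [222. 202.]
objective 0.7 [ 0.473 -0.311  0.049] [397. 205.]
objective 0.65 [ 0.454 -0.159  0.063] [340. 211.]
orange_tray 0.91 [0.652 0.017 0.003] [271. 137.]
blue_tray 0.57 [0.602 0.227 0.003] [194. 154.]
lens_case 0.74 [ 0.604 -0.218  0.017] [359. 155.]
culture_dish 0.7 [ 0.383 -0.214  0.017] [356. 238.]
clip_jar 0.71 [0.516 0.398 0.072] [121. 182.]
clip_jar 0.41 [ 0.474 -0.31   0.048] [397. 205.]
side [[ 0.971 -0.159  0.18   0.305]
 [-0.24  -0.67   0.703 -0.65 ]
 [ 0.008 -0.725 -0.688  0.728]
 [ 0.     0.     0.     1.   ]]
sample_jar 0.88 [0.451 0.293 0.039] [227. 144.]
sample_bottle 0.74 [ 0.445 -0.18   0.061] [269. 277.]
reagent_bottle 0.61 [ 0.469 -0.029  0.052] [262. 223.]
reagent_bottle 0.21 [0.509 0.39  0.057] [240. 117.]
stain_dropper 0.85 [0.469 0.132 0.038] [246. 181.]
objective 0.87 [ 0.469 -0.328  0.046] [304. 348.]
orange_tray 0.83 [0.64  0.018 0.006] [326. 210.]
blue_tray 0.97 [0.603 0.228 0.006] [286. 160.]
lens_case 0.63 [ 0.604 -0.218  0.017] [350. 290.]
culture_dish 0.83 [ 0.382 -0.22   0.016] [242. 314.]
culture_dish 0.5 [ 0.604 -0.221  0.018] [351. 291.]
clip_jar 0.6 [0.507 0.388 0.057] [239. 117.]
{'clock': 1.1, 'joint_pos': array([-1.324,  0.332, -0.065,  1.46 ,  0.022,  1.35 , -0.088]), 'joint_velocities': array([ 0.001,  0.   ,  0.001,  0.001, -0.002,  0.001,  0.001]), 'tau': array([ -0.   , -62.523,   0.049, -39.185,   0.017,   0.002,  -0.   ]), 'position': array([0.167, 0.602, 0.207]), 'ee_rot': array([ 0.796,  0.606,  0.   , -0.   ]), 'ft_force': array([-0.198, -0.228, -0.391]), 'torque': array([-0.005, -0.05 ,  0.041]), 'grip_width': 1.0005099275720966}
```

View pics/top0.png

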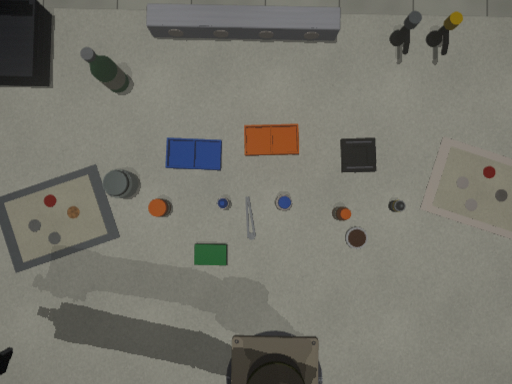

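View pics/side0.png

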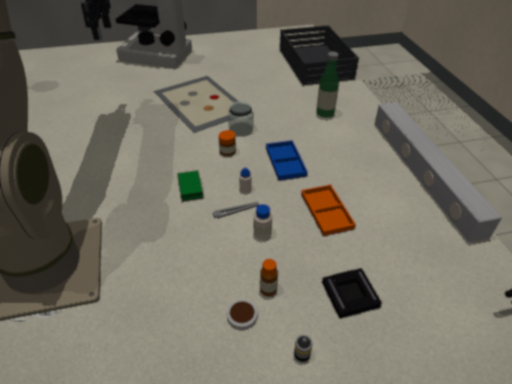

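```bash
cat > b.py <<'E'
from h import *
np.set_printoptions(precision=4,suppress=True)
P=cloud("top",np.load("top.npy"));Q=cloud("side",np.load("side.npy"))
for n,x,y,h in [("jar",.458,.306,.058),("bot",.452,-.162,.085),("rea",.477,-.017,.08),("stn",.472,.143,.068),("obj",.473,-.313,.056),("dish",.383,-.215,.015),("clip",.516,.398,.078)]:
    for c,A in(("top",P),("side",Q)):
        m=(np.hypot(A[...,0]-x,A[...,1]-y)<.05)&(A[...,2]>.01)
        a=A[m]; 
        t=a[a[:,2]>h-.012] if len(a) else a
        print(n,c,len(a),"zmax",a[:,2].max() if len(a) else 0,"bbox",a[:,:2].min(0),a[:,:2].max(0),"topmid",len(t),t.mean(0) if len(t) else 0, (t[:,:2].min(0)+t[:,:2].max(0))/2 if len(t) else 0)
for n,x,y in [("or",.645,.018),("bl",.602,.228),("case",.604,-.218)]:
    for c,A in(("top",P),("side",Q)):
        m=(abs(A[...,0]-x)<.065)&(abs(A[...,1]-y)<.095)&(A[...,2]>.012)&(A[...,2]<.025)
        a=A[m][:,:2].astype(np.float32)
        r=cv2.minAreaRect(a); print(n,c,len(a),r)
E
python3 b.py
```

```text
jar top 332 zmax 0.06039774643727658 bbox [0.4318 0.2859] [0.4795 0.3327] topmid 270 [0.4558 0.3089 0.0564] [0.4556 0.3098]
jar side 374 zmax 0.06160641508636222 bbox [0.431  0.2823] [0.4779 0.3323] topmid 188 [0.4539 0.305  0.0558] [0.4545 0.3083]
bot top 210 zmax 0.08849035011462392 bbox [ 0.4332 -0.1793] [ 0.4677 -0.1489] topmid 104 [ 0.4499 -0.1661  0.0839] [ 0.4502 -0.1665]
bot side 556 zmax 0.08773484362676065 bbox [ 0.4297 -0.1857] [ 0.4653 -0.1528] topmid 183 [ 0.4473 -0.1697  0.0828] [ 0.4484 -0.1668]
rea top 221 zmax 0.08319503620753799 bbox [ 0.4566 -0.0347] [0.4955 0.0057] topmid 125 [ 0.4758 -0.0147  0.0793] [ 0.4759 -0.0149]
rea side 532 zmax 0.08194368784310269 bbox [ 0.453  -0.0382] [0.493  0.0025] topmid 161 [ 0.4733 -0.0178  0.0779] [ 0.4738 -0.0138]
stn top 128 zmax 0.07023032296261611 bbox [0.4562 0.1269] [0.4851 0.1565] topmid 69 [0.4709 0.142  0.0628] [0.4705 0.1412]
stn side 254 zmax 0.06945889990862852 bbox [0.4532 0.124 ] [0.485  0.1517] topmid 65 [0.4686 0.1385 0.0626] [0.4693 0.1394]
obj top 157 zmax 0.05821621133047017 bbox [ 0.4598 -0.3305] [ 0.4866 -0.30
[... 731 characters left out ...]
48895931243896, 0.01813453808426857), (0.08081651479005814, 0.14604930579662323), 2.6127028465270996)
or side 461 ((0.6432624459266663, 0.019010696560144424), (0.08193716406822205, 0.14974303543567657), 2.991896390914917)
bl top 335 ((0.6023303270339966, 0.22718654572963715), (0.146868497133255, 0.08029837161302567), 88.69154357910156)
bl side 323 ((0.6006735563278198, 0.2281319797039032), (0.15127155184745789, 0.08173326402902603), 88.76367950439453)
case top 848 ((0.6084045171737671, -0.21683384478092194), (0.09009873867034912, 0.09184135496616364), 3.1445906162261963)
case side 1380 ((0.6065086722373962, -0.21692021191120148), (0.09125418215990067, 0.09212380647659302), 2.472440242767334)
```

The top view shows the trays and case at about (272,139), (194,154) and (358,155). The five items stand in a row at about row 205, with the clip jar at (118,184) and the dish at (356,238). The side view agrees. Next I'll turn the jaws along world x and go above the jar.

servo_tool --pt "1 -0.207 0.356 0.05 0 0 74.6" --pt "1 -0.207 0.356 0.05 0 0 74.6" --pt "1 -0.207 0.356 0.05 0 0 74.6" --pt "1 -0.207 0.356 0.05 0 0 74.6" --pt "1 -0.207 0.356 0.05 0 0 74.6" --pt "1 -0.207 0.356 0.05 0 0 74.6" --pt "1 -0.207 0.356 0.05 0 0 74.6" --pt "1 -0.207 0.356 0.05 0 0 74.6" --pt "1 -0.207 0.356 0.05 0 0 74.6" --pt "1 -0.207 0.356 0.05 0 0 74.6" --grip_force 40

```text
clock: 2.35
position: [0.4536, 0.3094, 0.1571]
ee_rot: [1.0, 0.001, -0.0, -0.0]
ft_force: [0.1, 0.5, -0.2]
grip_width: 1.001
```

servo_tool --pt "1 0.001 0.001 0.045 0 0 0" --pt "1 0.001 0.001 0.09 0 0 0" --pt "1 0.001 0.001 0.125 0 0 0" --pt "1 0.001 0.001 0.144 0 0 0" --pt "1 0.001 0.001 0.144 0 0 0" --pt "0.4 0.001 0.001 0.144 0 0 0" --pt "0.4 0.001 0.001 0.144 0 0 0" --pt "0.4 0.001 0.001 0.144 0 0 0" --pt "0.4 0.001 0.001 0.144 0 0 0" --pt "0.4 0.001 0.001 0.144 0 0 0" --pt "0.3 0.001 0.001 0.144 0 0 0"

```text
clock: 3.72
position: [0.456, 0.3078, 0.0144]
ee_rot: [1.0, -0.0, 0.001, -0.001]
ft_force: [-0.8, -0.5, 5.8]
grip_width: 0.536
```

servo_tool --pt "0.3 0 0 -0.02 0 0 0" --pt "0.3 0 0 -0.05 0 0 0" --pt "0.3 0 0 -0.085 0 0 0" --pt "0.3 0 0 -0.1 0 0 0" --pt "0.3 0.01 0.013 -0.1 0 0 0" --pt "0.3 0.03 0.041 -0.1 0 0 0" --pt "0.3 0.06 0.082 -0.1 0 0 0" --pt "0.3 0.09 0.122 -0.1 0 0 0" --pt "0.3 0.12 0.163 -0.1 0 0 0" --pt "0.3 0.15 0.204 -0.1 0 0 0" --pt "0.3 0.17 0.231 -0.1 0 0 0" --pt "0.3 0.182 0.247 -0.1 0 0 0" --pt "0.3 0.187 0.254 -0.1 0 0 0" --pt "0.3 0.187 0.254 -0.1 0 0 0"

```text
clock: 5.48
position: [0.642, 0.0532, 0.1125]
ee_rot: [1.0, -0.0, -0.0, -0.0]
ft_force: [0.0, 0.8, -0.8]
grip_width: 0.533
```

```bash
cat > c.py <<'E'
from h import *
import sys
im,_=eyes.camera("side"); cv2.imwrite(f"pics/{sys.argv[1]}.png",cv2.resize(im[90:384,100:450],None,fx=2,fy=2))
o=monitor.get_obs();print(o["position"].round(4),o["ft_force"].round(1),o["grip_width"],o["joint_pos"].round(2))
E
python3 c.py s1
```

```text
[0.6418 0.054  0.1127] [-0.4  0.8  0. ] 0.5313265141540205 [-0.5   0.46  0.45  1.54 -0.21  1.19 -0.  ]
```

View pics/s1.png

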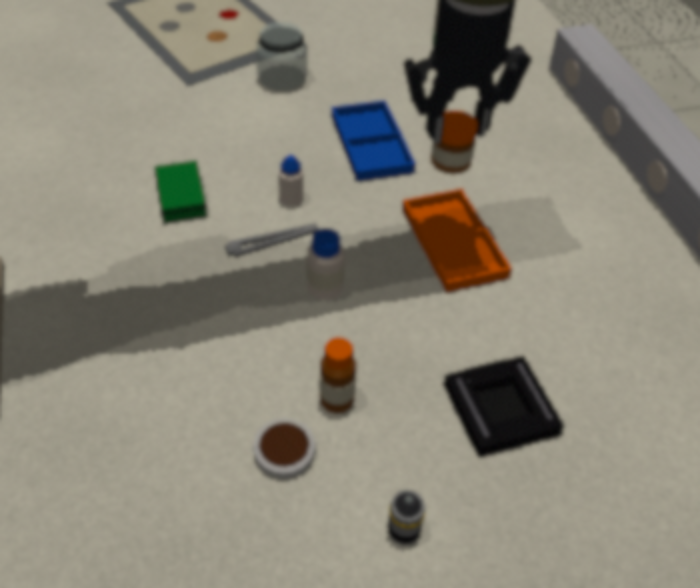

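The jar at (453,150) is held and is above the orange tray's far bay. Now lowering it.

servo_tool --pt "0.3 0 0 0.02 0 0 0" --pt "0.3 0 0 0.05 0 0 0" --pt "0.3 0 0 0.075 0 0 0" --pt "0.3 0 0 0.086 0 0 0" --pt "0.3 0 0 0.09 0 0 0" --pt "0.3 0 0 0.0925 0 0 0" --pt "0.3 0 0 0.094 0 0 0" --pt "0.3 0 0 0.095 0 0 0" --pt "0.3 0 0 0.095 0 0 0"

```text
clock: 6.65
position: [0.6426, 0.0529, 0.0185]
ee_rot: [1.0, -0.001, 0.0, -0.0]
ft_force: [0.7, -0.1, 1.4]
grip_width: 0.528
```

servo_tool --pt "0.7 0 0 0 0 0 0" --pt "0.8 0 0 0 0 0 0" --pt "0.85 0 0 0 0 0 0" --pt "0.85 0 0 0 0 0 0" --pt "0.85 0 0 -0.015 0 0 0" --pt "1 0 0 -0.04 0 0 0" --pt "1 0 0 -0.08 0 0 0" --pt "1 0 0 -0.12 0 0 0" --pt "1 -0.03 0.034 -0.12 0 0 0" --pt "1 -0.07 0.08 -0.12 0 0 0" --pt "1 -0.11 0.125 -0.12 0 0 0" --pt "1 -0.15 0.17 -0.12 0 0 0" --pt "1 -0.18 0.205 -0.12 0 0 0" --pt "1 -0.193 0.22 -0.12 0 0 0" --pt "1 -0.193 0.22 -0.12 0 0 0"

```text
clock: 8.52
position: [0.4491, -0.1676, 0.1388]
ee_rot: [1.0, -0.001, 0.001, -0.0]
ft_force: [0.4, -0.5, -0.0]
grip_width: 1.0
```

```bash
python3 c.py s2
```

```text
[ 0.4498 -0.1664  0.1386] [0.  0.2 0.7] 0.9978951744896943 [-0.33  0.05  0.61  1.95 -0.03  1.15  0.3 ]
```

View pics/s2.png

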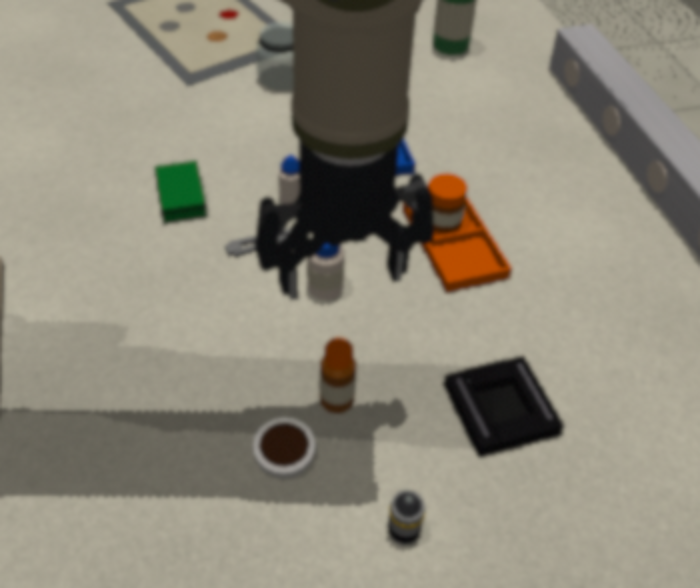

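The jar stands upright in the far bay at (447,203). Next I'll pick the sample bottle.

servo_tool --pt "1 -0.001 0.001 0.04 0 0 0" --pt "1 -0.001 0.001 0.08 0 0 0" --pt "1 -0.001 0.001 0.105 0 0 0" --pt "1 -0.001 0.001 0.113 0 0 0" --pt "1 -0.001 0.001 0.113 0 0 0" --pt "0.3 -0.001 0.001 0.113 0 0 0" --pt "0.3 -0.001 0.001 0.113 0 0 0" --pt "0.3 -0.001 0.001 0.113 0 0 0" --pt "0.3 -0.001 0.001 0.113 0 0 0" --pt "0.2 -0.001 0.001 0.113 0 0 0" --pt "0.2 -0.001 0.001 0.113 0 0 0" --pt "0.2 -0.001 0.001 0.113 0 0 0"

```text
clock: 10.07
position: [0.4485, -0.168, 0.0257]
ee_rot: [1.0, -0.001, 0.001, -0.0]
ft_force: [-3.0, 0.5, 7.3]
grip_width: 0.397
```

servo_tool --pt "0.2 0 0 -0.02 0 0 0" --pt "0.2 0 0 -0.05 0 0 0" --pt "0.2 0 0 -0.085 0 0 0" --pt "0.2 0 0 -0.1 0 0 0" --pt "0.2 0.012 -0.01 -0.1 0 0 0" --pt "0.2 0.04 -0.03 -0.1 0 0 0" --pt "0.2 0.08 -0.06 -0.1 0 0 0" --pt "0.2 0.12 -0.09 -0.1 0 0 0" --pt "0.2 0.155 -0.118 -0.1 0 0 0" --pt "0.2 0.18 -0.138 -0.1 0 0 0" --pt "0.2 0.193 -0.148 -0.1 0 0 0" --pt "0.2 0.197 -0.151 -0.1 0 0 0" --pt "0.2 0.197 -0.151 -0.1 0 0 0" --pt "0.2 0.197 -0.151 -0.08 0 0 0" --pt "0.2 0.197 -0.151 -0.05 0 0 0" --pt "0.2 0.197 -0.151 -0.025 0 0 0" --pt "0.2 0.197 -0.151 -0.014 0 0 0" --pt "0.2 0.197 -0.151 -0.01 0 0 0" --pt "0.2 0.197 -0.151 -0.007 0 0 0" --pt "0.2 0.197 -0.151 -0.007 0 0 0"

```text
clock: 12.58
position: [0.6455, -0.0172, 0.0325]
ee_rot: [1.0, -0.001, 0.0, -0.0]
ft_force: [-0.0, -0.7, 0.3]
grip_width: 0.397
```

```bash
python3 c.py s3
```

```text
[ 0.6456 -0.0172  0.0326] [ 1.2  0.6 -0.6] 0.39250324201647424 [-0.4   0.56  0.48  1.61 -0.29  1.05  0.16]
```

View pics/s3.png

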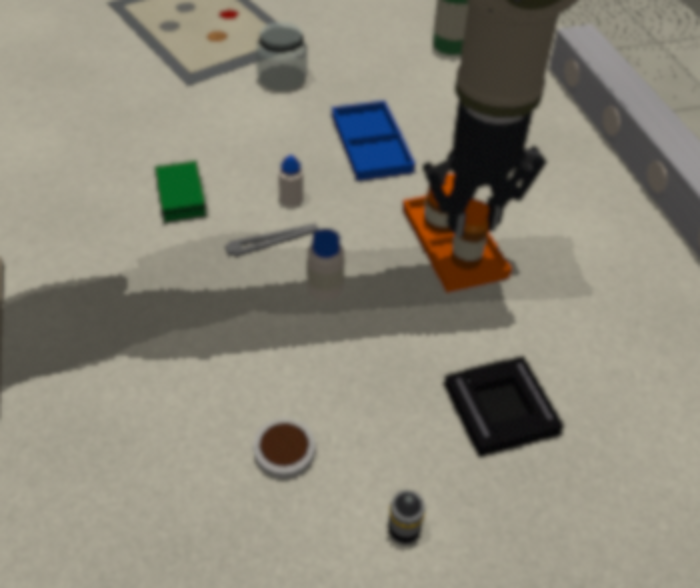

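The bottle hangs upright in the near bay at (470,235), a few mm up. I'll lower it, release, and go above the reagent bottle.

servo_tool --pt "0.2 0 0 0.001 0 0 0" --pt "0.2 0 0 0.002 0 0 0" --pt "0.2 0 0 0.003 0 0 0" --pt "0.2 0 0 0.003 0 0 0" --pt "0.5 0 0 0.003 0 0 0" --pt "0.65 0 0 0.003 0 0 0" --pt "0.7 0 0 0.003 0 0 0" --pt "0.7 0 0 0.003 0 0 0" --pt "0.7 0 0 -0.015 0 0 0" --pt "0.8 0 0 -0.04 0 0 0" --pt "1 0 0 -0.08 0 0 0" --pt "1 0 0 -0.11 0 0 0" --pt "1 -0.03 0 -0.11 0 0 0" --pt "1 -0.08 0 -0.11 0 0 0" --pt "1 -0.13 0 -0.11 0 0 0" --pt "1 -0.16 -0.001 -0.11 0 0 0" --pt "1 -0.1705 -0.001 -0.11 0 0 0" --pt "1 -0.1705 -0.001 -0.11 0 0 0"

```text
clock: 14.88
position: [0.4753, -0.0159, 0.1429]
ee_rot: [1.0, -0.001, 0.001, -0.0]
ft_force: [1.0, -0.2, 0.2]
grip_width: 1.0
```

servo_tool --pt "1 0 0 0.04 0 0 0" --pt "1 0 0 0.08 0 0 0" --pt "1 0 0 0.11 0 0 0" --pt "1 0 0 0.12 0 0 0" --pt "1 0 0 0.12 0 0 0" --pt "0.4 0 0 0.12 0 0 0" --pt "0.4 0 0 0.12 0 0 0" --pt "0.4 0 0 0.12 0 0 0" --pt "0.3 0 0 0.12 0 0 0" --pt "0.3 0 0 0.12 0 0 0" --pt "0.3 0 0 0.12 0 0 0" --pt "0.3 0 0 0.12 0 0 0"

```text
clock: 16.38
position: [0.4754, -0.0158, 0.0231]
ee_rot: [1.0, -0.001, 0.001, -0.0]
ft_force: [-2.8, -0.8, 8.3]
grip_width: 0.468
```

```bash
python3 c.py s4
```

```text
[ 0.4753 -0.0158  0.0231] [-2.7 -0.3  9. ] 0.4697246697187761 [-0.54  0.22  0.53  2.07 -0.14  0.89  0.06]
```

View pics/s4.png

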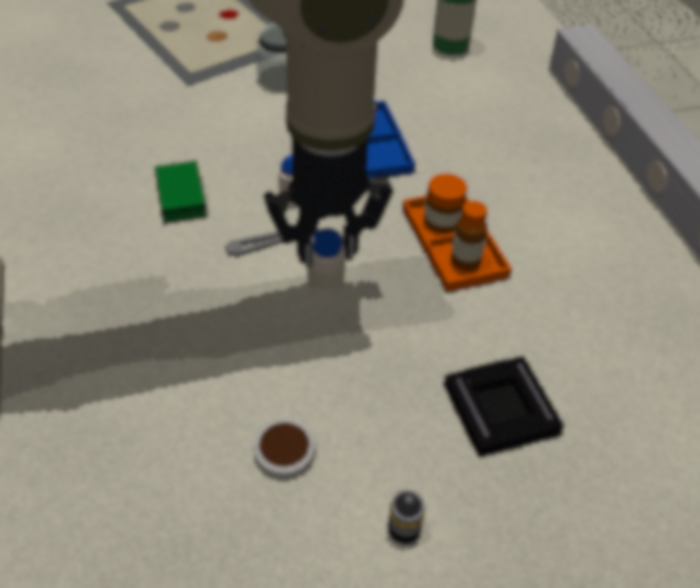

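Both orange-capped items stand upright in their bays at (445,200) and (468,235), and the reagent bottle is gripped. Next is the blue tray's near bay.

servo_tool --pt "0.3 0 0 -0.02 0 0 0" --pt "0.3 0 0 -0.05 0 0 0" --pt "0.3 0 0 -0.085 0 0 0" --pt "0.3 0 0 -0.1 0 0 0" --pt "0.3 0.008 -0.013 -0.1 0 0 0" --pt "0.3 0.025 -0.042 -0.1 0 0 0" --pt "0.3 0.05 -0.083 -0.1 0 0 0" --pt "0.3 0.075 -0.124 -0.1 0 0 0" --pt "0.3 0.1 -0.166 -0.1 0 0 0" --pt "0.3 0.115 -0.191 -0.1 0 0 0" --pt "0.3 0.123 -0.204 -0.1 0 0 0" --pt "0.3 0.1255 -0.208 -0.1 0 0 0" --pt "0.3 0.1255 -0.208 -0.09 0 0 0" --pt "0.3 0.1255 -0.208 -0.065 0 0 0" --pt "0.3 0.1255 -0.208 -0.035 0 0 0" --pt "0.3 0.1255 -0.208 -0.017 0 0 0" --pt "0.3 0.1255 -0.208 -0.01 0 0 0" --pt "0.3 0.1255 -0.208 -0.007 0 0 0" --pt "0.3 0.1255 -0.208 -0.005 0 0 0" --pt "0.3 0.1255 -0.208 -0.004 0 0 0"

```text
clock: 18.92
position: [0.601, 0.1922, 0.0272]
ee_rot: [1.0, -0.001, 0.001, -0.0]
ft_force: [-4.1, -1.0, 10.2]
grip_width: 0.47
```

servo_tool --pt "0.6 0 0 0 0 0 0" --pt "0.75 0 0 0 0 0 0" --pt "0.8 0 0 0 0 0 0" --pt "0.8 0 0 0 0 0 0" --pt "0.8 0 0 -0.015 0 0 0" --pt "1 0 0 -0.04 0 0 0" --pt "1 0 0 -0.08 0 0 0" --pt "1 0 0 -0.11 0 0 0" --pt "1 -0.03 0.012 -0.11 0 0 0" --pt "1 -0.08 0.032 -0.11 0 0 0" --pt "1 -0.12 0.048 -0.11 0 0 0" --pt "1 -0.131 0.052 -0.11 0 0 0" --pt "1 -0.131 0.052 -0.09 0 0 0" --pt "1 -0.131 0.052 -0.05 0 0 0" --pt "1 -0.131 0.052 -0.015 0 0 0" --pt "1 -0.131 0.052 0.005 0 0 0" --pt "1 -0.131 0.052 0.011 0 0 0" --pt "1 -0.131 0.052 0.011 0 0 0"

```text
clock: 21.18
position: [0.47, 0.1402, 0.0156]
ee_rot: [1.0, -0.001, 0.0, -0.0]
ft_force: [-0.8, 0.6, 0.6]
grip_width: 0.995
```

servo_tool --pt "0.3 0 0 0 0 0 0" --pt "0.3 0 0 0 0 0 0" --pt "0.2 0 0 0 0 0 0" --pt "0.2 0 0 0 0 0 0" --pt "0.15 0 0 0 0 0 0" --pt "0.15 0 0 0 0 0 0" --pt "0.15 0 0 0 0 0 0"

```text
clock: 22.05
position: [0.4696, 0.1403, 0.0156]
ee_rot: [1.0, -0.001, 0.0, -0.0]
ft_force: [-2.4, -0.4, 6.3]
grip_width: 0.342
```

```bash
python3 c.py s5
```

```text
[0.4696 0.1403 0.0156] [-2.3 -0.1  5.4] 0.34389878306014837 [-0.77  0.26  0.43  2.03 -0.14  0.88 -0.26]
```

View pics/s5.png

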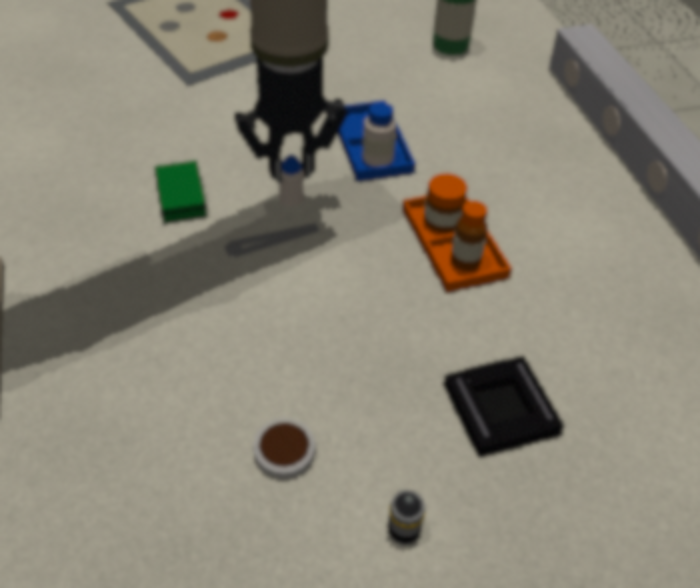

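The reagent bottle stands in the near blue bay at (378,135), and the dropper is gripped at (291,180). Next is the far blue bay.

servo_tool --pt "0.15 0 0 -0.02 0 0 0" --pt "0.15 0 0 -0.05 0 0 0" --pt "0.15 0 0 -0.085 0 0 0" --pt "0.15 0 -0.02 -0.105 0 0 0" --pt "0.15 0 -0.05 -0.11 0 0 0" --pt "0.15 0.015 -0.09 -0.11 0 0 0" --pt "0.15 0.04 -0.115 -0.11 0 0 0" --pt "0.15 0.08 -0.123 -0.11 0 0 0" --pt "0.15 0.11 -0.123 -0.11 0 0 0" --pt "0.15 0.128 -0.123 -0.11 0 0 0" --pt "0.15 0.1325 -0.123 -0.11 0 0 0" --pt "0.15 0.1325 -0.123 -0.095 0 0 0" --pt "0.15 0.1325 -0.123 -0.065 0 0 0" --pt "0.15 0.1325 -0.123 -0.035 0 0 0" --pt "0.15 0.1325 -0.123 -0.017 0 0 0" --pt "0.15 0.1325 -0.123 -0.01 0 0 0" --pt "0.15 0.1325 -0.123 -0.007 0 0 0" --pt "0.15 0.1325 -0.123 -0.005 0 0 0" --pt "0.15 0.1325 -0.123 -0.0045 0 0 0"

```text
clock: 24.48
position: [0.6023, 0.2631, 0.0201]
ee_rot: [1.0, -0.0, 0.0, -0.0]
ft_force: [0.4, -0.2, -0.2]
grip_width: 0.343
```

servo_tool --pt "0.15 0 0 0.0005 0 0 0" --pt "0.5 0 0 0.0005 0 0 0" --pt "0.7 0 0 0.0005 0 0 0" --pt "0.7 0 0 0.0005 0 0 0" --pt "0.7 0 0 -0.015 0 0 0" --pt "1 0 0 -0.04 0 0 0" --pt "1 0 0 -0.08 0 0 0" --pt "1 -0.02 0 -0.125 0 0 0" --pt "1 -0.07 0.01 -0.135 0 0 0" --pt "1 -0.11 0.05 -0.135 0 0 0" --pt "1 -0.13 0.1 -0.135 0 0 0" --pt "1 -0.13 0.16 -0.135 0 0 0" --pt "1 -0.13 0.22 -0.135 0 0 0" --pt "1 -0.13 0.28 -0.135 0 0 0" --pt "1 -0.13 0.34 -0.135 0 0 0" --pt "1 -0.13 0.4 -0.135 0 0 0" --pt "1 -0.13 0.46 -0.135 0 0 0" --pt "1 -0.13 0.52 -0.135 0 0 0" --pt "1 -0.13 0.56 -0.135 0 0 0" --pt "1 -0.13 0.579 -0.135 0 0 0"

```text
clock: 26.98
position: [0.4707, -0.3189, 0.1555]
ee_rot: [1.0, -0.002, 0.0, 0.0]
ft_force: [0.1, 0.6, 0.5]
grip_width: 1.005
```

servo_tool --pt "1 0 0 0 0 0 0"

```text
clock: 27.1
position: [0.4708, -0.3176, 0.1553]
ee_rot: [1.0, -0.002, 0.0, 0.0]
ft_force: [0.7, 0.1, -0.3]
grip_width: 1.0
```

servo_tool --pt "1 0.001 -0.001 0.04 0 0 0" --pt "1 0.001 -0.001 0.08 0 0 0" --pt "1 0.001 -0.001 0.115 0 0 0" --pt "1 0.001 -0.001 0.132 0 0 0" --pt "1 0.001 -0.001 0.137 0 0 0" --pt "1 0.001 -0.001 0.137 0 0 0" --pt "0.3 0.001 -0.001 0.137 0 0 0" --pt "0.3 0.001 -0.001 0.137 0 0 0" --pt "0.2 0.001 -0.001 0.137 0 0 0" --pt "0.2 0.001 -0.001 0.137 0 0 0" --pt "0.15 0.001 -0.001 0.137 0 0 0" --pt "0.15 0.001 -0.001 0.137 0 0 0" --pt "0.15 0.001 -0.001 0.137 0 0 0" --grip_force 50

```text
clock: 28.72
position: [0.4725, -0.3154, 0.0181]
ee_rot: [1.0, -0.001, 0.0, 0.0]
ft_force: [-1.6, -0.3, 5.3]
grip_width: 0.311
```

```bash
python3 c.py s6
```

```text
[ 0.4725 -0.3153  0.0181] [-1.5  1.1  6.8] 0.3058810788815317 [-0.11  0.49  0.77  1.84 -0.41  0.97  0.83]
```

View pics/s6.png

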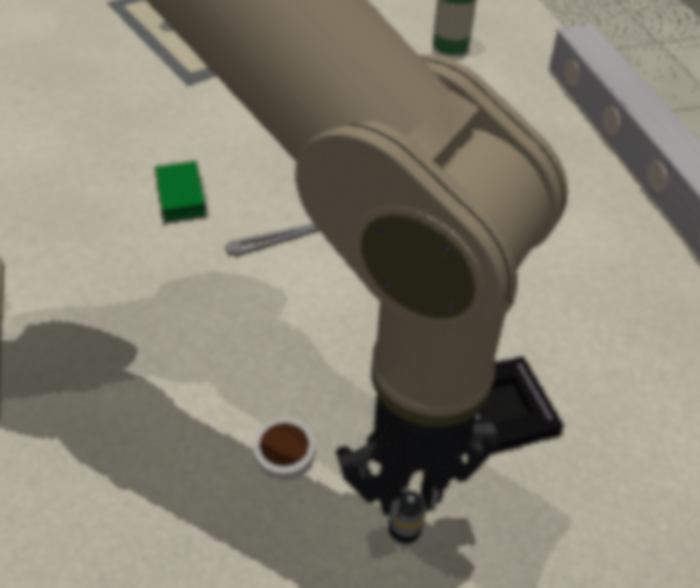

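The objective is gripped at (407,515), and the case is at (515,400). Carrying it over the recess.

servo_tool --pt "0.15 0 0 -0.02 0 0 0" --pt "0.15 0 0 -0.05 0 0 0" --pt "0.15 0 0 -0.075 0 0 0" --pt "0.15 0.01 -0.007 -0.08 0 0 0" --pt "0.15 0.035 -0.025 -0.08 0 0 0" --pt "0.15 0.07 -0.051 -0.08 0 0 0" --pt "0.15 0.105 -0.077 -0.08 0 0 0" --pt "0.15 0.127 -0.093 -0.08 0 0 0" --pt "0.15 0.135 -0.0985 -0.08 0 0 0" --pt "0.15 0.135 -0.0985 -0.065 0 0 0" --pt "0.15 0.135 -0.0985 -0.04 0 0 0" --pt "0.15 0.135 -0.0985 -0.025 0 0 0" --pt "0.15 0.135 -0.0985 -0.02 0 0 0" --pt "0.15 0.135 -0.0985 -0.015 0 0 0" --pt "0.15 0.135 -0.0985 -0.01 0 0 0" --pt "0.15 0.135 -0.0985 -0.006 0 0 0" --pt "0.15 0.135 -0.0985 -0.005 0 0 0" --pt "0.15 0.135 -0.0985 -0.004 0 0 0"

```text
clock: 31.02
position: [0.6076, -0.2169, 0.0221]
ee_rot: [1.0, -0.001, 0.0, 0.0]
ft_force: [-5.2, 1.8, 9.0]
grip_width: 0.306
```

```bash
python3 c.py s7
```

```text
[ 0.6076 -0.217   0.0222] [-2.7  0.8  4.5] 0.30316300765668575 [-0.24  0.63  0.71  1.62 -0.45  1.06  0.59]
```

View pics/s7.png

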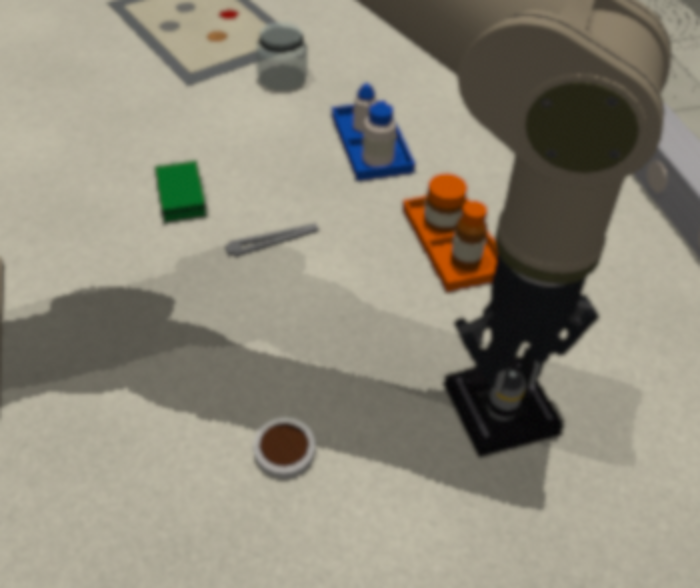

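The objective is in the recess at (508,395), touching the floor with light force, and the other four stand upright in their bays. I'll release, retreat up and pull aside.

servo_tool --pt "0.4 0 0 0 0 0 0" --pt "0.6 0 0 0 0 0 0" --pt "0.65 0 0 0 0 0 0" --pt "0.65 0 0 0 0 0 0" --pt "0.65 0 0 -0.015 0 0 0" --pt "0.7 0 0 -0.04 0 0 0" --pt "0.7 0 0 -0.08 0 0 0" --pt "0.7 0 0 -0.13 0 0 0" --pt "0.7 -0.03 0.04 -0.17 0 0 0" --pt "0.7 -0.06 0.09 -0.18 0 0 0" --pt "0.7 -0.09 0.14 -0.18 0 0 0" --pt "0.7 -0.1 0.16 -0.18 0 0 0" --pt "0.7 -0.1 0.16 -0.18 0 0 0"

```text
clock: 32.7
position: [0.5058, -0.3787, 0.2027]
ee_rot: [1.0, -0.003, 0.0, 0.0]
ft_force: [0.4, 0.2, -0.0]
grip_width: 0.699
```

```bash
cat > d.py <<'E'
from h import *
np.set_printoptions(precision=4,suppress=True)
python=[]
for c in("top","side"):
    im,d=eyes.camera(c); np.save(c+".npy",d); cv2.imwrite(f"pics/{c}9.png",im)
P=cloud("top",np.load("top.npy"));Q=cloud("side",np.load("side.npy"))
for n,x,y,h in [("jar",.642,.054,.062),("bot",.6457,-.017,.089),("rea",.6007,.192,.084),("stn",.6023,.263,.072),("obj",.6075,-.217,.06),("dish",.384,-.214,.015),("clip",.5155,.413,.078)]:
    for c,A in(("top",P),("side",Q)):
        m=(np.hypot(A[...,0]-x,A[...,1]-y)<(.034 if h>.05 and h!=.078 else .05))&(A[...,2]>h-.012)&(A[...,2]<h+.01);t=A[m]
        if len(t): print(n,c,len(t),"zmax-h",t[:,2].max()-h,"d",(t[:,:2].min(0)+t[:,:2].max(0))/2-[x,y])
        else: print(n,c,"none")
E
python3 d.py
```

```text
jar top 266 zmax-h 0.003901314395882871 d [0.0017 0.0008]
jar side 256 zmax-h 0.0033496151109036476 d [-0.0007  0.0011]
bot top 103 zmax-h 0.004998956440380259 d [0.0008 0.0008]
bot side 125 zmax-h 0.0031122416908415385 d [-0.0012  0.0001]
rea top 131 zmax-h 0.005675468000851461 d [0.0002 0.0012]
rea side 109 zmax-h 0.002922651664210199 d [-0.0015  0.0009]
stn top 65 zmax-h 0.0018433427781880535 d [0.0015 0.002 ]
stn side 48 zmax-h 0.0014603709193998365 d [0.0001 0.001 ]
obj top 98 zmax-h 0.0017571393750899778 d [-0.0001 -0.0015]
obj side 1 zmax-h -0.011038749874069886 d [-0.016  -0.0062]
dish top 419 zmax-h 0.004819495734871629 d [ 0.0026 -0.0016]
dish side 733 zmax-h 0.004639298839188025 d [-0.0056  0.0019]
clip top 527 zmax-h 0.0037542662573825797 d [ 0.0004 -0.0006]
clip side 271 zmax-h 0.003750789004782498 d [-0.0005 -0.0014]
```

View pics/top9.png

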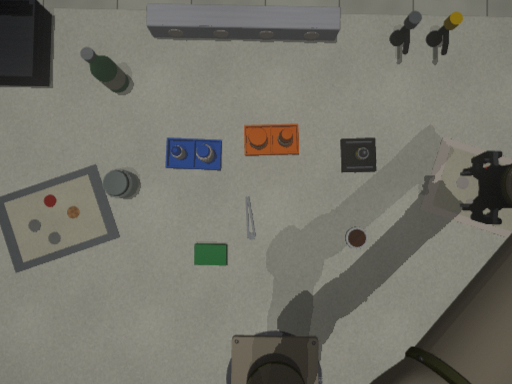

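View pics/side9.png

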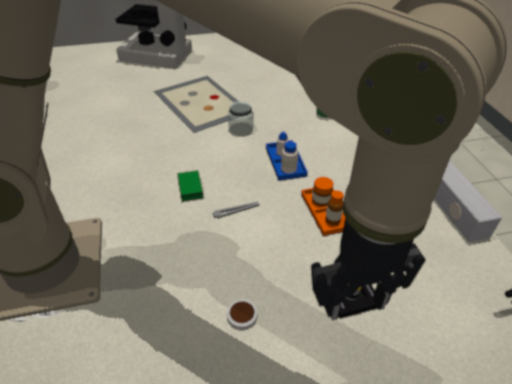

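Everything stands in place within about 2 mm. In the top view the items are in their bays at (178,153), (206,153), (258,140) and (286,138), and the objective is at (362,153). The gripper is clear, so I'm handing in.

```bash
python3 -c "
from workcell import ticket,monitor
print(ticket.hand_in()); print(monitor.get_obs()['clock'])"
```

```text
the job is handed in; nothing more can be done
None
the job is handed in; nothing more can be done
```

I put all five things away and handed the job in at about 33 s. The jar and slim bottle are in the orange tray, the reagent bottle and dropper in the blue tray, and the objective in the case's recess. No verdict was reported.

- **Position:** My last check used depth from the top camera. All five stood within about 2 mm of their intended spots in x and y. Their heights were 2–6 mm above nominal, in line with the 2–5 mm high readings I got on the bench.
- **Tilt and force:** In the pictures I viewed they looked upright. I did not measure the tilt. The highest set-down force I read was about 11 N on the wrist.
- **Dish and clip jar:** Neither was touched. The readings moved by at most about 3 mm for the dish (top camera) and 2 mm for the clip jar.
- **What disagreed:** The gripper hid the objective from the side camera, so its final position rests on the top view alone. The side camera put the dish 6 mm off, probably because its depth cut also took in nearby bench points. Both are well inside the limits.

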